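# Draw out the cuvette tray of the sample loader

## Task

The loader's tray with the two bottles has been left partly out: push it fully home with a fingertip, and only then hook a fingertip behind the upright lip of the tray with the black cuvette rack and draw that tray out as far as it goes. Leave the tray of cups shut. Do not grip or lift anything, do not press on or upset the things in the trays, and leave the timer, vial and tape roll where they are.

Things in the scene. Friction and masses are not known exactly. Their poses are not given: they have to be found in the camera images.
- loader: Grey three-lane loader deck, 165 x 272 mm, fixed on the worktop; rail tops 23 mm, far-end wall 46 mm above the worktop. White trays stand in its lanes, 84 mm apart centre to centre, in any order. Origin on the worktop in the middle lane; +x along the lanes to the wall (trays go home along +x, come out along -x), z up. Turned up to 0.15 rad.
- tray_rack (a joint): Travel in m of the tray with the single long black cuvette rack: 0 = fully home, 0.070 = drawn out to its stop. It grows as the tray moves along the loader's -x. It slides with about 1.5 N friction plus light damping, has no spring or catch, and stays where it is left.
- lip_rack (a point): Mid top edge of the upright front lip of the tray with the single long black cuvette rack; axes as the loader's. Lip: plate 62 mm wide (y), 10 mm thick (x, 5 mm either side of this point), top 54.5 mm above the worktop. Behind it (+x) an empty finger well, 49 mm long, 56 mm wide, floor 33 mm below this point; then the contents. In front (-x) free space. Moves with the tray.
- lip_face_rack: Outer half of that lip (5 x 62 x 36 mm), facing out along the loader's -x, on the tray with the single long black cuvette rack. Origin in the middle of its lower edge, 36 mm under its top. To be pushed on to send the tray home.
- lip_back_rack: Inner half of that lip (5 x 62 x 36 mm), facing the finger well, on the tray with the single long black cuvette rack. Origin in the middle of its lower edge, 36 mm under its top. To be hooked from behind to draw the tray out.
- tray_bottles (a joint): Travel in m of the tray with the two small white bottles, left partly out at the start: 0 = fully home, 0.070 = drawn out to its stop. It grows as the tray moves along the loader's -x. It slides with about 1.5 N friction plus light damping, has no spring or catch, and stays where it is left.
- lip_bottles (a point): Mid top edge of the upright front lip of the tray with the two small white bottles; axes as the loader's. Lip: plate 62 mm wide (y), 10 mm thick (x, 5 mm either side of this point), top 54.5 mm above the worktop. Behind it (+x) an empty finger well, 49 mm long, 56 mm wide, floor 33 mm below this point; then the contents. In front (-x) free space. Moves with the tray.
- lip_face_bottles: Outer half of that lip (5 x 62 x 36 mm), facing out along the loader's -x, on the tray with the two small white bottles, left partly out at the start. Origin in the middle of its lower edge, 36 mm under its top. To be pushed on to send the tray home.
- lip_back_bottles: Inner half of that lip (5 x 62 x 36 mm), facing the finger well, on the tray with the two small white bottles, left partly out at the start. Origin in the middle of its lower edge, 36 mm under its top. To be hooked from behind to draw the tray out.
- tray_cups (a joint): Travel in m of the tray with the three small open cups, home at the start: 0 = fully home, 0.070 = drawn out to its stop. It grows as the tray moves along the loader's -x. It slides with about 1.5 N friction plus light damping, has no spring or catch, and stays where it is left.
- lip_cups (a point): Mid top edge of the upright front lip of the tray with the three small open cups; axes as the loader's. Lip: plate 62 mm wide (y), 10 mm thick (x, 5 mm either side of this point), top 54.5 mm above the worktop. Behind it (+x) an empty finger well, 49 mm long, 56 mm wide, floor 33 mm below this point; then the contents. In front (-x) free space. Moves with the tray.
- lip_face_cups: Outer half of that lip (5 x 62 x 36 mm), facing out along the loader's -x, on the tray with the three small open cups, home at the start. Origin in the middle of its lower edge, 36 mm under its top. To be pushed on to send the tray home.
- lip_back_cups: Inner half of that lip (5 x 62 x 36 mm), facing the finger well, on the tray with the three small open cups, home at the start. Origin in the middle of its lower edge, 36 mm under its top. To be hooked from behind to draw the tray out.
- cuvette_rack: Black cuvette rack with a row of grey cells on top, 104 mm long (along the lane), 28 mm wide, 26 mm high, lying loose in its tray. Origin in the middle of its underside, about 21.5 mm above the worktop; 113 mm behind the front of its lip.
- bottle_front: Small white bottle with a screw cap, 34 mm diameter, 62 mm high, standing loose in the nearer cell of its tray. Origin in the middle of its underside, about 21.5 mm above the worktop.
- bottle_rear: The same sort of bottle, in the farther cell of that tray.
- cup_front: Small grey open sample cup, 25 mm diameter, 26 mm high, standing loose in the nearest cell of its tray. Origin in the middle of its underside, about 21.5 mm above the worktop.
- cup_middle: Small grey open sample cup, 25 mm diameter, 26 mm high, standing loose in the middle cell of its tray. Origin in the middle of its underside, about 21.5 mm above the worktop.
- cup_rear: Small grey open sample cup, 25 mm diameter, 26 mm high, standing loose in the farthest cell of its tray. Origin in the middle of its underside, about 21.5 mm above the worktop.
- timer: White bench timer, 64 x 66 x 19 mm, loose on the worktop to the right of the loader; bystander. Origin in the middle of its underside.
- strip_vial: Vial of test strips, 37 mm diameter, 66 mm high, standing to the left of the loader; bystander. Origin in the middle of its underside.
- tape_roll: Roll of tan tape, 93 mm diameter, 48 mm high, lying to the right of the loader's far end; bystander. Origin in the middle of its underside.
Not all that is in view belongs to the job. What is shaped like the bottle_rear but brown or pink is not meant.

How it is judged:
By the outcome, as a careful person would: the job done as asked, in the order asked, and still so for the second after the job is handed in, with the robot touching nothing.
It also fails if it takes over 45 s, if anything falls off the work surface, if the arm or the gripper's body presses on something with over 40 N, if the wrist force passes 120 N, or if a joint passes its speed limit or range.

## Robot

A 6-joint arm with a two-finger parallel gripper is mounted at the origin on a cart in front of the work surface, level with it; the furniture and walls round the work are solid. World frame = base frame: x ahead of the robot, y to its left, z up, the work surface at z = 0. Lengths are in m, angles in rad, forces in N, time in s.
With the tool pointing down it reaches from about 0.325 to 0.775 m from the base axis. Payload 9.3 kg.
Tool frame: the origin (TCP) lies at the very end of the fingers, on their centre line; the grasp point (between the pads) lies 19 mm behind it; z points along the fingers, y is the direction in which the jaws open and shut (so a half turn about z gives the same grasp; the last joint's range is limited). The gripper opens to 85 mm and grips with 20 to 120 N. Pads are 22 mm wide; open, the fingers measure 114 mm over their backs; the gripper's body (76 mm by 85 mm) begins 54 mm behind the grasp point. The pads swing forward as they close: fully open they stand 13 mm farther back than shut.
Start: joints at [1.035, 0.259, 0.021, 1.334, 0, 1.418], TCP at [0.205, 0.51, 0.231] pointing down, gripper open.
Joint ranges: [-3.04, 3.04], [-0.91, 1.82], [-1.04, 1.36], [-1.92, 1.95], [-1.52, 1.45], [-3.14, 3.14]. Speed limits (rad/s): [2.22, 2.22, 2.79, 3.14, 3.14, 3.14].

## Interface

Orientations are given as a unit quaternion [w, x, y, z].
In Python, from station import bot gives the robot as it stands. The module is installed in compiled form; this text tells all that it offers.
- The arm moves only by the tool step_arm, never from a script. Its argument "moves" is a list of rows, each a list of 2 entries, a list of its own where there are three numbers: the shift along the tool's x, y, z in mm, then the turn, a rotation vector about the tool's x, y, z in degrees. A call has exactly 5 rows; each row is the pose to reach, as a shift and turn from the pose commanded when the call began, along the tool's axes at that moment; what a row does not reach only later rows make up. A row lasts 1/12 s, in which the tool goes at most 41.7 mm and 7.16 degrees, less where a joint would pass 70% of its speed; a pose out of reach is approached as far as the arm can. A call with a gripper value outside its range is refused whole. "fingers" is the finger opening in mm, from 0 to 85.4, set as the call begins (left out, the last holds). The fingers move at their own pace and stop on an object; "force" is the grip in N (left out, the last holds). Time passes only in rows, so rows that repeat a pose let the fingers close, or fill a call up. It gives the time, the measured TCP pose, the force and the opening at its end, in the units of the state.
- bot.observe(): the state, without advancing time (a new reading comes with each control period).
- bot.read_camera(name): name is "scene" or "top" or "wrist"; returns a dict with "pixels" (420x560x3 uint8, red, green, blue), "K" (3x3 intrinsics, pixels), "dist_coeffs" ([k1, k2, p1, p2, k3] as OpenCV has them; the pictures are not rectified), "extrinsics" (4x4, takes a point from world to camera coordinates). Camera axes: x right, y down, z forward; pixel columns grow to the right and rows downward; lengths in m; the calibration is good to about 2 mm. A picture is of the moment at which its call begins. There is no depth.
- bot.hand_in(): hands the job in, once; it reports no verdict.
The state is a dict: "time_s": time; "q": joint angles; "qvel": joint speeds; "joint_torque": joint torques, N m; "tool_pos": TCP position; "ee_rot": TCP orientation; "force": force on the tool from outside, world axes, zero at the start; "torque": the same for the moment, N m; "gripper_width": opening from 0.0 (shut) to 1.0 (fully open).
Only numpy, scipy, OpenCV 4.12 (cv2) and the standard library are available. Lean on these libraries where they do the work, as an engineer would, in place of code of your own. Each camera call takes 0.05 s, during which the arm holds its last target.

## Working session

There is one attempt and no reset: what is moved stays moved. The work goes in short steps, Python scripts to look and compute and a tool call to move; the robot and the scene stay as the last step left them, time stands still between calls to the robot, and variables do not carry over. Pictures are saved under pics/ and viewed, and the job is handed in when it is done.

Besides the shell and the picture viewer there is one more tool, called after "Request:" as a command line: name --argument value ..., lists and objects as JSON in quotes. step_arm: Moves the arm, as the interface text tells. Its arguments: {"type":"object","properties":{"moves":{"type":"array"},"fingers":{"type":"number"},"force":{"type":"number"}},"required":["moves"]}

```bash
mkdir -p pics
python3 - <<'E'
from station import bot
import cv2,numpy as np
s=bot.observe()
for k,v in s.items(): print(k,np.round(v,4).tolist())
for n in ["scene","top","wrist"]:
    r=bot.read_camera(n); cv2.imwrite(f"pics/{n}0.png",cv2.cvtColor(r["pixels"],cv2.COLOR_RGB2BGR))
    print(n,np.round(r["K"],1).tolist(),r["dist_coeffs"],np.round(r["extrinsics"],4).tolist())
E
```

```text
time_s 0.0
q [1.0354, 0.2592, 0.0208, 1.3337, 0.0, 1.4182]
qvel [0.0001, -0.0002, 0.0003, 0.0005, 0.0019, 0.0014]
joint_torque [-0.0018, -55.5644, 34.4525, 0.0137, -0.0003, 0.0]
tool_pos [0.2053, 0.51, 0.2307]
ee_rot [-0.0002, 0.1902, 0.9817, -0.0006]
force [-0.2261, -0.5735, -0.0446]
torque [0.0205, 0.0041, 0.0015]
gripper_width 1.0005
scene [[486.0, 0.0, 284.6], [0.0, 486.0, 209.0], [0.0, 0.0, 1.0]] [0.03864953 0.         0.         0.         0.        ] [[0.7834, -0.6212, 0.0187, -0.4416], [-0.2535, -0.3469, -0.903, 0.22], [0.5675, 0.7027, -0.4292, 1.261], [0.0, 0.0, 0.0, 1.0]]
top [[447.3, 0.0, 286.2], [0.0, 447.3, 204.5], [0.0, 0.0, 1.0]] [0.00644484 0.         0.         0.         0.        ] [[0.0113, -0.9999, -0.0059, 0.0339], [-0.9843, -0.01, -0.1762, 0.5954], [0.1762, 0.0078, -0.9843, 1.2053], [0.0, 0.0, 0.0, 1.0]]
wrist [[328.6, 0.0, 279.2], [0.0, 328.6, 208.1], [0.0, 0.0, 1.0]] [-0.06472174  0.          0.          0.          0.        ] [[0.374, 0.9274, -0.0019, -0.5486], [0.8821, -0.3551, 0.3096, -0.0399], [0.2864, -0.1174, -0.9509, 0.3807], [0.0, 0.0, 0.0, 1.0]]
```

View pics/scene0.png

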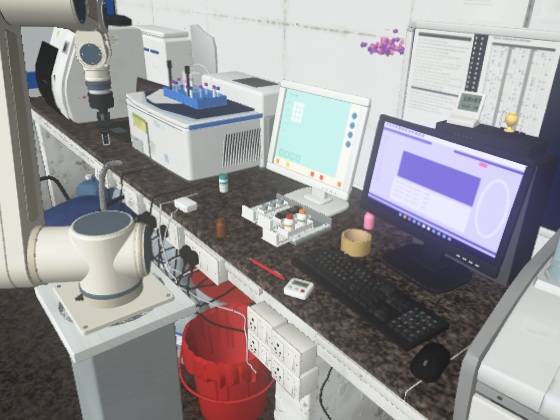

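View pics/top0.png

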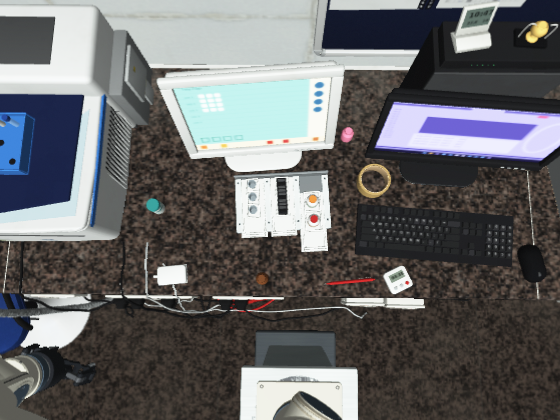

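View pics/wrist0.png

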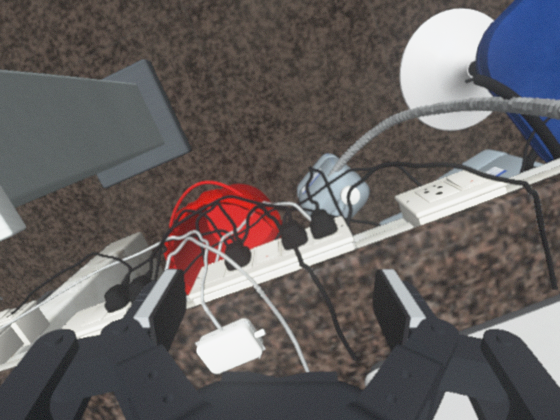

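Run:
```python
import cv2
t=cv2.imread("pics/top0.png"); cv2.imwrite("pics/top0c.png",cv2.resize(t[165:260,225:340],None,fx=6,fy=6,interpolation=cv2.INTER_CUBIC))
t=cv2.imread("pics/scene0.png"); cv2.imwrite("pics/scene0c.png",cv2.resize(t[180:260,230:345],None,fx=6,fy=6,interpolation=cv2.INTER_CUBIC))
```

```text
(no output)
```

View pics/top0c.png

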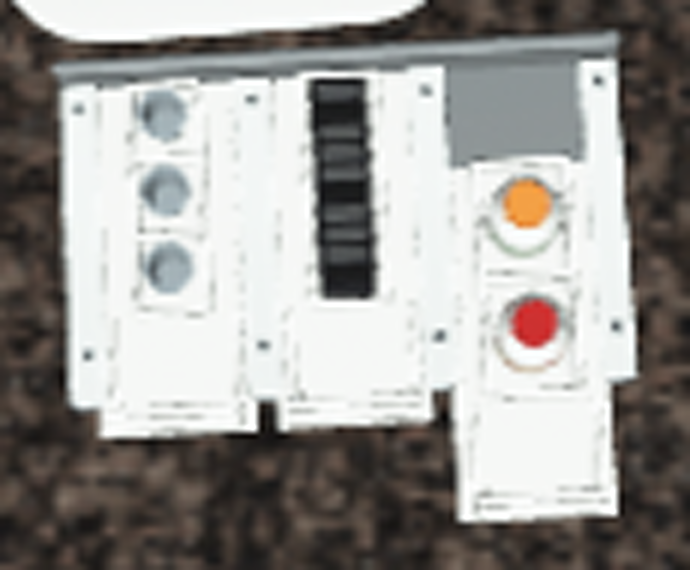

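View pics/scene0c.png

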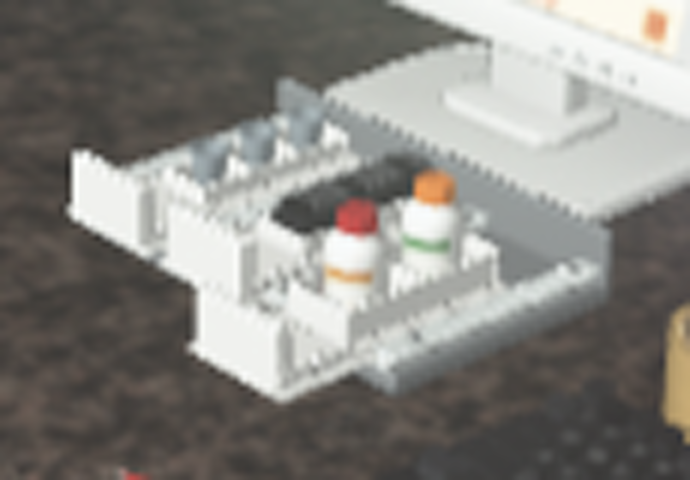

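```bash
cat > h.py <<'E'
import numpy as np,cv2
def ray(cam,uv):
    p=cv2.undistortPoints(np.array(uv,float).reshape(-1,1,2),cam["K"],np.array(cam["dist_coeffs"])).reshape(-1,2)
    E=np.array(cam["extrinsics"]);R=E[:3,:3];C=-R.T@E[:3,3]
    return C,np.c_[p,np.ones(len(p))]@R
def plane(cam,uv,z):
    C,d=ray(cam,uv); return C+d*((z-C[2])/d[:,2])[:,None]
def proj(cam,P):
    E=np.array(cam["extrinsics"]);P=np.array(P,float).reshape(-1,3)
    return cv2.projectPoints(P,cv2.Rodrigues(E[:3,:3])[0],E[:3,3],cam["K"],np.array(cam["dist_coeffs"]))[0].reshape(-1,2)
E
python3 - <<'E'
from h import *
from station import bot
c=bot.read_camera("top"); s=bot.read_camera("scene")
print(ray(c,[[0,0]])[0],ray(s,[[0,0]])[0])
f=lambda L,z:print(np.round(plane(c,[( (u+.5)/6-.5+225,(v+.5)/6-.5+165) for u,v in L],z),4).tolist())
f([(55,68),(617,33)],.046)
f([(100,437),(258,430),(280,432),(433,420),(460,522),(618,514)],.0545)
f([(312,80),(368,78),(322,298),(376,296)],.0475)
f([(527,205),(535,323)],.0835)
g=lambda L,z:print('s',np.round(plane(s,[( (u+.5)/6-.5+230,(v+.5)/6-.5+180) for u,v in L],z),4).tolist())
g([(72,152),(142,188),(167,222),(245,258),(198,290),(285,338)],.0545)
E
```

```text
[0.37331054 0.03049775 1.29154328] [-0.31382672 -1.08414443  0.74818986]
[[0.6778, 0.1915, 0.046], [0.6976, -0.0767, 0.046]]
[[0.5006, 0.1639, 0.0545], [0.5046, 0.0909, 0.0545], [0.5038, 0.0807, 0.0545], [0.5101, 0.01, 0.0545], [0.4632, -0.0027, 0.0545], [0.4677, -0.0753, 0.0545]]
[[0.6728, 0.0687, 0.0475], [0.674, 0.042, 0.0475], [0.5678, 0.0624, 0.0475], [0.569, 0.0371, 0.0475]]
[[0.6063, -0.0318, 0.0835], [0.5517, -0.0355, 0.0835]]
s [[0.5058, 0.162, 0.0545], [0.5107, 0.1007, 0.0545], [0.4973, 0.0584, 0.0545], [0.5055, -0.0002, 0.0545], [0.4645, -0.0147, 0.0545], [0.4691, -0.0817, 0.0545]]
```

```bash
cat >> h.py <<'E'
from scipy.spatial.transform import Rotation as Ro
def go(bot,xyz,yaw):
    s=bot.observe();w,x,y,z=s["ee_rot"];R=Ro.from_quat([x,y,z,w])
    c,n=np.cos(yaw),np.sin(yaw)
    T=Ro.from_matrix(np.array([[-c,-n,0],[-n,c,0],[0,0,-1]]).T) # cols: tool x=-lane, y=(−n,c), z down
    T=Ro.from_matrix(np.array([[-c,-n,0],[-n,c,0],[0,0,-1.]]))
    print("pos",np.round(s["tool_pos"],4),"shift",np.round(R.inv().apply(np.array(xyz)-s["tool_pos"])*1000,1),"turn",np.round(np.degrees((R.inv()*T).as_rotvec()),2),"F",np.round(s["force"],2),"t",round(s["time_s"],2),"g",s["gripper_width"])
E
python3 - <<'E'
from h import *
from station import bot
go(bot,[.40,-.04,.22],.068)
c=bot.read_camera("wrist"); print(ray(c,[[0,0]])[0])
E
```

```text
pos [0.2054 0.5101 0.231 ] shift [-386.  -437.5   11.2] turn [-4.000e-02 -1.000e-02 -2.583e+01] F [0.31 0.1  0.94] t 0.25 g 1.0015895588519153
[0.13131459 0.53937386 0.37359819]
```

Request:
step_arm --moves '[[[-386,-437,11],[0,0,-26]],[[-386,-437,11],[0,0,-26]],[[-386,-437,11],[0,0,-26]],[[-386,-437,11],[0,0,-26]],[[-386,-437,11],[0,0,-26]]]' --fingers 0

```text
time_s: 0.72
tool_pos: [0.2729, 0.3187, 0.2274]
ee_rot: [0.0, -0.039, 0.999, 0.0]
force: [1.5, 0.9, 0.6]
gripper_width: 0.296
```

Run:
```python
from h import *
from station import bot
go(bot,[.40,-.04,.22],.068)
```

```text
pos [0.2729 0.3187 0.2274] shift [ -98.6 -367.6    7.4] turn [0.   0.01 0.6 ] F [1.47 0.89 0.61] t 0.72 g 0.2964408599892209
```

Request:
step_arm --moves '[[[-98,-364,7],[0,0,0]],[[-98,-364,7],[0,0,0]],[[-98,-364,7],[0,0,0]],[[-98,-364,7],[0,0,0]],[[-98,-364,7],[0,0,0]]]'

```text
time_s: 1.13
tool_pos: [0.3413, 0.1217, 0.224]
ee_rot: [0.001, -0.036, 0.999, 0.0]
force: [1.0, 0.2, -0.3]
gripper_width: 0.0
```

Run:
```python
from h import *
from station import bot
go(bot,[.40,-.04,.22],.068)
```

```text
pos [0.3413 0.1217 0.224 ] shift [ -47.  -165.5    4. ] turn [0.01 0.06 0.2 ] F [ 0.96  0.25 -0.31] t 1.13 g 0.00033371070607082206
```

Request:
step_arm --moves '[[[-46,-162,4],[0,0,0]],[[-46,-162,4],[0,0,0]],[[-46,-162,4],[0,0,0]],[[-46,-162,4],[0,0,0]],[[-46,-162,4],[0,0,0]]]'

```text
time_s: 1.55
tool_pos: [0.4007, -0.0406, 0.2193]
ee_rot: [0.0, -0.033, 0.999, -0.001]
force: [-0.7, 0.1, 0.4]
gripper_width: -0.0
```

Run:
```python
from h import *
from station import bot
go(bot,[.40,-.04,.22],.068)
c=bot.read_camera("wrist"); cv2.imwrite("pics/w1.png",c["pixels"][:,:,::-1])
```

```text
pos [ 0.4007 -0.0406  0.2193] shift [ 0.7  0.6 -0.7] turn [-0.1   0.03 -0.17] F [-0.71  0.12  0.37] t 1.55 g -2.150981065004863e-05
```

View pics/w1.png

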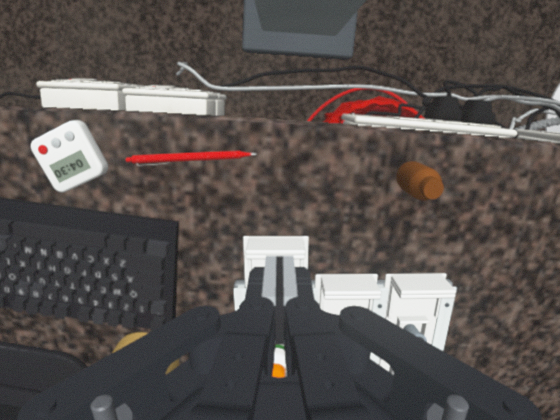

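Run:
```python
import cv2
t=cv2.imread("pics/w1.png"); cv2.imwrite("pics/w1c.png",cv2.resize(t[225:330,230:460],None,fx=3.4,fy=3.4,interpolation=cv2.INTER_CUBIC))
```

```text
(no output)
```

View pics/w1c.png

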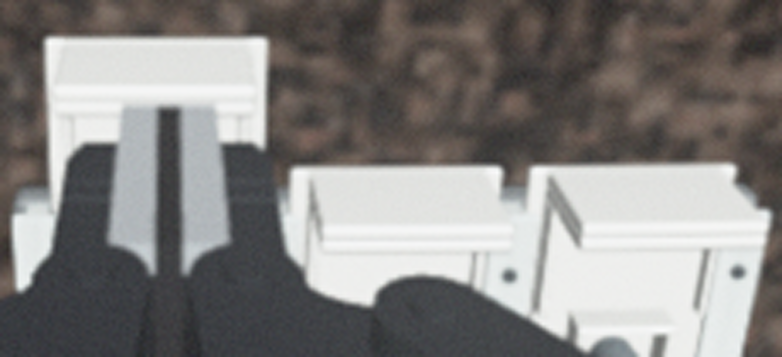

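Run:
```python
from h import *
from station import bot
c=bot.read_camera("wrist")
f=lambda L,z:print(np.round(plane(c,[( (u+.5)/3.4-.5+230,(v+.5)/3.4-.5+225) for u,v in L],z),4).tolist())
f([(55,86),(253,86),(55,105),(253,105)],.0545)
f([(322,228),(512,225),(325,248),(515,245)],.0545)
f([(580,230),(738,222)],.0545)
f([(45,38),(268,40),(293,167),(500,168),(533,165),(735,165)],.0185)
t=bot.read_camera("top")
for z in (0.0,.0185): print(np.round(plane(t,[( (u+.5)/6-.5+225,(v+.5)/6-.5+165) for u,v in [(100,437),(258,430),(280,432),(433,420),(460,522),(618,514)]],z),4).tolist())
print(c["extrinsics"])
```

```text
[[0.4671, -0.069, 0.0545], [0.4632, -0.0093, 0.0545], [0.4734, -0.0688, 0.0545], [0.4695, -0.0087, 0.0545]]
[[0.5112, 0.017, 0.0545], [0.5067, 0.0776, 0.0545], [0.5185, 0.0188, 0.0545], [0.514, 0.0798, 0.0545]]
[[0.5074, 0.1, 0.0545], [0.5019, 0.1516, 0.0545]]
[[0.4669, -0.0759, 0.0185], [0.4629, -0.0018, 0.0185], [0.5098, 0.0114, 0.0185], [0.506, 0.0837, 0.0185], [0.5042, 0.0952, 0.0185], [0.5004, 0.1678, 0.0185]]
[[0.5062, 0.1698, 0.0], [0.5104, 0.0936, 0.0], [0.5096, 0.0829, 0.0], [0.5162, 0.0091, 0.0], [0.4672, -0.0042, 0.0], [0.4718, -0.0799, 0.0]]
[[0.5043, 0.1678, 0.0185], [0.5085, 0.0927, 0.0185], [0.5076, 0.0822, 0.0185], [0.5141, 0.0094, 0.0185], [0.4658, -0.0037, 0.0185], [0.4704, -0.0784, 0.0185]]
[[-6.45027490e-02  9.97917363e-01 -5.76115401e-04  6.47512965e-02]
 [ 9.49023042e-01  6.15208237e-02  3.09144713e-01 -4.12866360e-01]
 [ 3.08536320e-01  1.93939370e-02 -9.51014834e-01  2.46320462e-01]
 [ 0.00000000e+00  0.00000000e+00  0.00000000e+00  1.00000000e+00]]
```

Run:
```python
from h import *
from station import bot
go(bot,[.425,-.0417,.034],.067)
```

```text
pos [ 0.3985 -0.0352  0.2195] shift [-26.2  -8.4 185.5] turn [ 0.03 -0.04  0.11] F [-0.12  0.11 -1.05] t 1.7 g -0.0023168107162256147
```

Run:
```python
from h import *
from station import bot
import json
c=bot.read_camera("wrist"); cv2.imwrite("pics/w2c.png",cv2.resize(np.ascontiguousarray(c["pixels"][225:330,230:460,::-1]),None,fx=3.4,fy=3.4,interpolation=cv2.INTER_CUBIC))
json.dump({k:np.array(c[k]).tolist() for k in("K","dist_coeffs","extrinsics")},open("w2.json","w"))
go(bot,[.425,-.0417,.034],.067); print(bot.observe()["qvel"])
```

```text
pos [ 0.3983 -0.0344  0.2196] shift [-26.2  -9.3 185.6] turn [ 0.02 -0.03  0.21] F [ 0.59  0.65 -0.17] t 1.75 g -0.002788053951330989
[ 2.97898965e-02 -1.04567064e-02 -3.53890623e-03  9.59312031e-05
 -6.75701268e-04 -1.42000340e-03]
```

View pics/w2c.png

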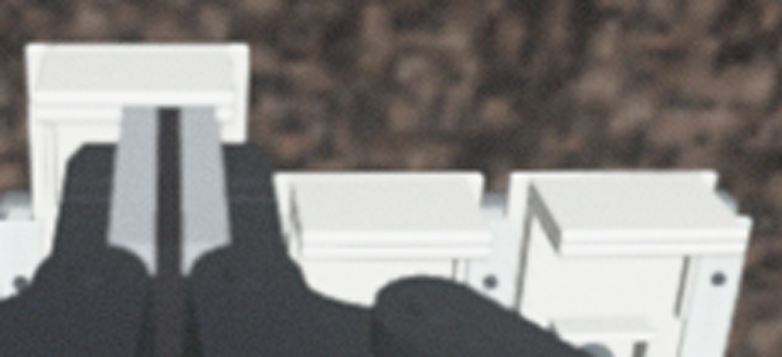

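Run:
```python
from h import *
import json
c={k:np.array(v) for k,v in json.load(open("w2.json")).items()}
f=lambda L,z:print(np.round(plane(c,[( (u+.5)/3.4-.5+230,(v+.5)/3.4-.5+225) for u,v in L],z),4).tolist())
f([(33,94),(233,94)],.0545)
f([(300,234),(492,232)],.0545)
f([(27,45),(248,45),(275,175),(481,174),(512,173),(716,173)],.0185)
```

```text
[[0.4691, -0.0721, 0.0545], [0.4649, -0.0116, 0.0545]]
[[0.5125, 0.014, 0.0545], [0.508, 0.0753, 0.0545]]
[[0.4688, -0.0783, 0.0185], [0.4638, -0.0047, 0.0185], [0.512, 0.0092, 0.0185], [0.5071, 0.0812, 0.0185], [0.5061, 0.0921, 0.0185], [0.502, 0.1655, 0.0185]]
```

Run:
```python
from h import *
from station import bot
go(bot,[.427,-.0445,.034],.07)
```

```text
pos [ 0.3983 -0.0344  0.2196] shift [-28.  -12.2 185.6] turn [ 0.02 -0.03  0.04] F [ 0.59  0.65 -0.17] t 1.75 g -0.002788053951330989
```

Request:
step_arm --moves '[[[-28,-12,40],[0,0,0]],[[-28,-12,80],[0,0,0]],[[-28,-12,120],[0,0,0]],[[-28,-12,155],[0,0,0]],[[-28,-12,185],[0,0,0]]]'

```text
time_s: 2.17
tool_pos: [0.4261, -0.0427, 0.0325]
ee_rot: [-0.001, -0.037, 0.999, 0.0]
force: [0.3, -0.3, 0.8]
gripper_width: 0.001
```

Request:
step_arm --moves '[[[0,0,0],[0,0,0]],[[0,0,0],[0,0,0]],[[0,0,0],[0,0,0]],[[0,0,0],[0,0,0]],[[0,0,0],[0,0,0]]]'

```text
time_s: 2.58
tool_pos: [0.4287, -0.0449, 0.0365]
ee_rot: [0.002, -0.036, 0.999, -0.001]
force: [0.0, 0.5, -0.8]
gripper_width: -0.004
```

Run:
```python
from h import *
from station import bot
go(bot,[.427,-.0445,.034],.07)
go(bot,[.5055,-.0385,.034],.07)
```

```text
pos [ 0.4287 -0.0449  0.0365] shift [1.7 0.5 2.5] turn [-0.07  0.19  0.09] F [ 0.04  0.49 -0.84] t 2.58 g -0.004183230243505008
pos [ 0.4287 -0.0449  0.0365] shift [-77.    0.9   2.8] turn [-0.07  0.19  0.09] F [ 0.04  0.49 -0.84] t 2.58 g -0.004183230243505008
```

Request:
step_arm --moves '[[[-6,0,1],[0,0,0]],[[-12,0,2],[0,0,0]],[[-17,0,2],[0,0,0]],[[-21,0,2],[0,0,0]],[[-25,0,2],[0,0,0]]]'

```text
time_s: 3.0
tool_pos: [0.453, -0.043, 0.0327]
ee_rot: [-0.0, -0.035, 0.999, 0.0]
force: [0.5, -0.1, -0.9]
gripper_width: 0.004
```

Request:
step_arm --moves '[[[-3,0,0],[0,0,0]],[[-6,0,0],[0,0,0]],[[-9,0,0],[0,0,0]],[[-12,0,0],[0,0,0]],[[-15,0,0],[0,0,0]]]'

```text
time_s: 3.42
tool_pos: [0.4673, -0.042, 0.0325]
ee_rot: [-0.0, -0.035, 0.999, -0.0]
force: [-1.8, -1.2, -0.8]
gripper_width: 0.002
```

Request:
step_arm --moves '[[[-3,0,0],[0,0,0]],[[-6,0,0],[0,0,0]],[[-9,0,0],[0,0,0]],[[-12,0,0],[0,0,0]],[[-15,0,0],[0,0,0]]]'

```text
time_s: 3.83
tool_pos: [0.4826, -0.0409, 0.0326]
ee_rot: [-0.0, -0.036, 0.999, 0.0]
force: [-1.6, -0.3, -0.6]
gripper_width: -0.002
```

Request:
step_arm --moves '[[[-3,0,0],[0,0,0]],[[-6,0,0],[0,0,0]],[[-9,0,0],[0,0,0]],[[-12,0,0],[0,0,0]],[[-15,0,0],[0,0,0]]]'

```text
time_s: 4.25
tool_pos: [0.4976, -0.0398, 0.0327]
ee_rot: [0.0, -0.035, 0.999, -0.0]
force: [-2.1, -0.5, -0.5]
gripper_width: -0.001
```

Request:
step_arm --moves '[[[-2,0,0],[0,0,0]],[[-4,0,0],[0,0,0]],[[-5,0,0],[0,0,0]],[[-6,0,0],[0,0,0]],[[-7,0,0],[0,0,0]]]'

```text
time_s: 4.67
tool_pos: [0.5043, -0.0393, 0.0327]
ee_rot: [-0.0, -0.035, 0.999, -0.0]
force: [-2.0, -0.8, -0.9]
gripper_width: 0.002
```

Continue gently until the stop shows in the force.

Request:
step_arm --moves '[[[-1,0,0],[0,0,0]],[[-1.5,0,0],[0,0,0]],[[-2,0,0],[0,0,0]],[[-2.5,0,0],[0,0,0]],[[-3,0,0],[0,0,0]]]'

```text
time_s: 5.08
tool_pos: [0.5058, -0.0392, 0.0326]
ee_rot: [-0.001, -0.035, 0.999, -0.0]
force: [-10.6, -3.5, 8.2]
gripper_width: -0.001
```

Request:
step_arm --moves '[[[3,0,0],[0,0,0]],[[8,0,0],[0,0,0]],[[16,0,0],[0,0,0]],[[26,0,0],[0,0,0]],[[36,0,0],[0,0,0]]]'

```text
time_s: 5.5
tool_pos: [0.4703, -0.0416, 0.0326]
ee_rot: [0.0, -0.036, 0.999, 0.0]
force: [-0.4, -0.4, -0.3]
gripper_width: 0.001
```

Request:
step_arm --moves '[[[0,0,-35],[0,0,0]],[[0,0,-70],[0,0,0]],[[0,0,-90],[0,0,0]],[[0,0,-100],[0,0,0]],[[0,0,-100],[0,0,0]]]'

```text
time_s: 5.92
tool_pos: [0.4718, -0.042, 0.1351]
ee_rot: [0.002, -0.035, 0.999, -0.001]
force: [0.1, -0.5, -0.4]
gripper_width: 0.002
```

Run:
```python
from h import *
from station import bot
import json
c=bot.read_camera("wrist");t=bot.read_camera("top");t=bot.read_camera("top");c=bot.read_camera("wrist")
cv2.imwrite("pics/w3.png",c["pixels"][:,:,::-1])
cv2.imwrite("pics/t3c.png",cv2.resize(np.ascontiguousarray(t["pixels"][165:260,225:340,::-1]),None,fx=6,fy=6,interpolation=cv2.INTER_CUBIC))
json.dump({k:np.array(c[k]).tolist() for k in("K","dist_coeffs","extrinsics")},open("w3.json","w"))
go(bot,[.536,.047,.12],.07)
```

```text
pos [ 0.4704 -0.0415  0.1316] shift [-71.7  83.7  11.6] turn [ 0.03 -0.09  0.05] F [-0.65  0.22 -1.34] t 6.12 g 0.002841274880964831
```

View pics/w3.png

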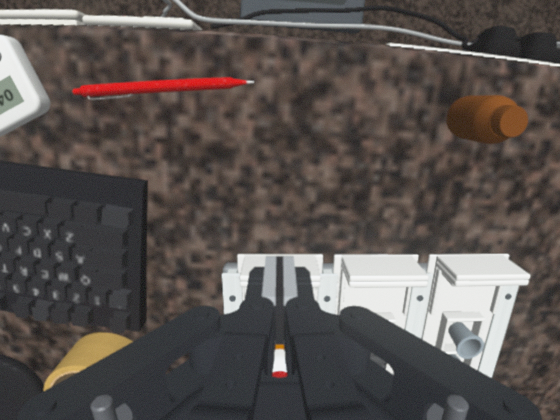

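View pics/t3c.png

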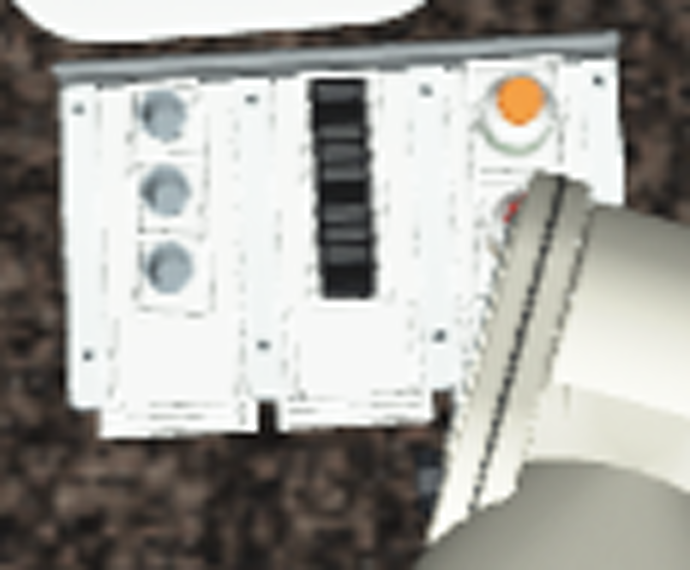

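Run:
```python
from h import *
from station import bot
go(bot,[.540,.0476,.13],.07)
```

```text
pos [ 0.4704 -0.0415  0.1316] shift [-75.7  84.    1.5] turn [ 0.03 -0.09  0.05] F [-0.65  0.22 -1.34] t 6.12 g 0.002841274880964831
```

Request:
step_arm --moves '[[[-18,20,0],[0,0,0]],[[-38,42,0],[0,0,0]],[[-58,64,0],[0,0,0]],[[-70,78,0],[0,0,0]],[[-75.5,84,0],[0,0,0]]]'

```text
time_s: 6.53
tool_pos: [0.5412, 0.0493, 0.1311]
ee_rot: [-0.001, -0.036, 0.999, 0.0]
force: [-0.2, -0.2, 0.2]
gripper_width: 0.0
```

Request:
step_arm --moves '[[[0,0,0],[0,0,0]],[[0,0,0],[0,0,0]],[[0,0,0],[0,0,0]],[[0,0,0],[0,0,0]],[[0,0,0],[0,0,0]]]'

```text
time_s: 6.95
tool_pos: [0.5403, 0.0467, 0.1328]
ee_rot: [0.0, -0.035, 0.999, -0.0]
force: [-0.8, 0.2, -0.0]
gripper_width: 0.001
```

Run:
```python
from h import *
from station import bot
c=bot.read_camera("wrist");s=bot.read_camera("scene")
cv2.imwrite("pics/w4.png",c["pixels"][:,:,::-1])
cv2.imwrite("pics/s4c.png",cv2.resize(np.ascontiguousarray(s["pixels"][150:260,230:345,::-1]),None,fx=5,fy=5,interpolation=cv2.INTER_CUBIC))
go(bot,[.540,.0476,.034],.07)
# predicted lip back edge/well in wrist view
u=np.array([np.cos(.07),np.sin(.07),0]);v=np.array([-u[1],u[0],0]);L=np.array([.5103,.0455,.0545])
print(np.round(proj(c,[L+.01*u+.031*v,L+.01*u-.031*v,L-.031*v,L+.031*v])))
```

```text
pos [0.5405 0.0469 0.1329] shift [ 0.5  0.7 98.9] turn [-0.    0.02  0.01] F [ 0.14 -0.16  0.  ] t 7.05 g 0.0014747092548544928
[[326. 192.]
 [237. 192.]
 [236. 178.]
 [327. 178.]]
```

View pics/w4.png

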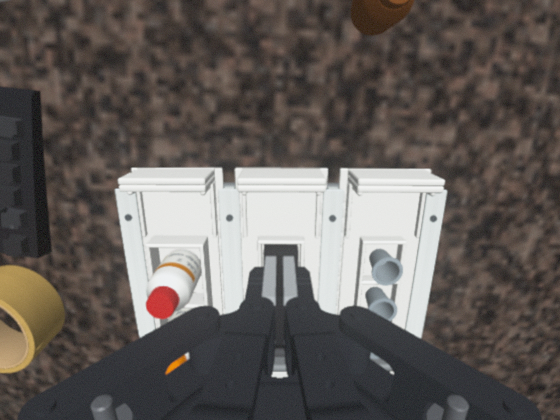

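View pics/s4c.png

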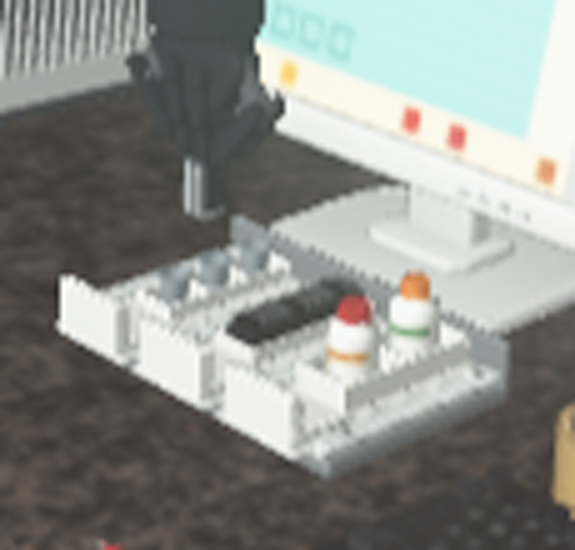

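The enlarged views show all three lips aligned (row ~180), with bottles at left (163,300), cups at right (385,265), and the black rack in the middle tray under the fingers (280,250). That middle tray is the one to hook. The predicted lip edges match, so I'm descending into its well.

Request:
step_arm --moves '[[[0,0,30],[0,0,0]],[[0,0,58],[0,0,0]],[[0,0,78],[0,0,0]],[[0,0,91],[0,0,0]],[[0,0,97],[0,0,0]]]'

```text
time_s: 7.47
tool_pos: [0.5396, 0.0472, 0.0339]
ee_rot: [-0.001, -0.035, 0.999, 0.0]
force: [0.1, 0.4, 0.5]
gripper_width: 0.004
```

Request:
step_arm --moves '[[[3,0,0],[0,0,0]],[[6,0,0],[0,0,0]],[[8,0,0],[0,0,0]],[[10,0,0],[0,0,0]],[[12,0,0],[0,0,0]]]'

```text
time_s: 7.88
tool_pos: [0.5294, 0.0466, 0.0367]
ee_rot: [0.001, -0.035, 0.999, -0.0]
force: [1.2, 0.3, 0.7]
gripper_width: 0.005
```

Request:
step_arm --moves '[[[3,0,1],[0,0,0]],[[6,0,1],[0,0,0]],[[9,0,1],[0,0,0]],[[12,0,1],[0,0,0]],[[15,0,1],[0,0,0]]]'

```text
time_s: 8.3
tool_pos: [0.5135, 0.0455, 0.0348]
ee_rot: [0.0, -0.035, 0.999, 0.0]
force: [3.0, 0.8, 1.9]
gripper_width: -0.001
```

Request:
step_arm --moves '[[[3,0,0],[0,0,0]],[[6,0,0],[0,0,0]],[[9,0,0],[0,0,0]],[[12,0,0],[0,0,0]],[[15,0,0],[0,0,0]]]'

```text
time_s: 8.72
tool_pos: [0.4985, 0.0445, 0.0347]
ee_rot: [-0.0, -0.035, 0.999, 0.0]
force: [1.4, 0.8, 1.3]
gripper_width: 0.002
```

Request:
step_arm --moves '[[[3,0,0],[0,0,0]],[[6,0,0],[0,0,0]],[[9,0,0],[0,0,0]],[[12,0,0],[0,0,0]],[[15,0,0],[0,0,0]]]'

```text
time_s: 9.13
tool_pos: [0.4835, 0.0435, 0.0346]
ee_rot: [-0.0, -0.035, 0.999, 0.0]
force: [1.6, 1.4, 1.3]
gripper_width: -0.0
```

Run:
```python
from h import *
from station import bot
go(bot,[.4615,.0427,.034],.07)
```

```text
pos [0.4835 0.0435 0.0346] shift [22.   0.8  0.6] turn [ 0.01 -0.01  0.06] F [1.56 1.42 1.26] t 9.13 g -0.00019204976534532495
```

Request:
step_arm --moves '[[[3,0,0],[0,0,0]],[[6,0,0],[0,0,0]],[[9,0,0],[0,0,0]],[[12,0,0],[0,0,0]],[[15,0,0],[0,0,0]]]'

```text
time_s: 9.55
tool_pos: [0.4685, 0.0424, 0.0346]
ee_rot: [-0.0, -0.036, 0.999, 0.0]
force: [2.1, 2.0, 0.2]
gripper_width: 0.0
```

Request:
step_arm --moves '[[[1.5,0,0],[0,0,0]],[[3,0,0],[0,0,0]],[[4,0,0],[0,0,0]],[[5,0,0],[0,0,0]],[[6,0,0],[0,0,0]]]'

```text
time_s: 9.97
tool_pos: [0.4629, 0.0419, 0.0347]
ee_rot: [0.0, -0.035, 0.999, 0.0]
force: [1.3, 1.0, 0.7]
gripper_width: 0.002
```

Request:
step_arm --moves '[[[0.5,0,0],[0,0,0]],[[1,0,0],[0,0,0]],[[1.5,0,0],[0,0,0]],[[2,0,0],[0,0,0]],[[2,0,0],[0,0,0]]]'

```text
time_s: 10.38
tool_pos: [0.4623, 0.0418, 0.0349]
ee_rot: [0.001, -0.035, 0.999, 0.0]
force: [7.0, 1.8, -5.6]
gripper_width: 0.001
```

Request:
step_arm --moves '[[[0.5,0,0],[0,0,0]],[[1,0,0],[0,0,0]],[[1,0,0],[0,0,0]],[[1,0,0],[0,0,0]],[[1,0,0],[0,0,0]]]'

```text
time_s: 10.8
tool_pos: [0.4623, 0.0418, 0.035]
ee_rot: [0.002, -0.035, 0.999, 0.0]
force: [10.6, 2.4, -7.6]
gripper_width: 0.0
```

Request:
step_arm --moves '[[[-3,0,0],[0,0,0]],[[-7,0,0],[0,0,0]],[[-12,0,0],[0,0,0]],[[-15,0,0],[0,0,0]],[[-15,0,0],[0,0,0]]]'

```text
time_s: 11.22
tool_pos: [0.4755, 0.0427, 0.0346]
ee_rot: [-0.0, -0.035, 0.999, -0.0]
force: [0.4, -0.6, 0.1]
gripper_width: -0.002
```

Request:
step_arm --moves '[[[0,0,-20],[0,0,0]],[[0,0,-50],[0,0,0]],[[0,0,-85],[0,0,0]],[[0,0,-115],[0,0,0]],[[0,0,-140],[0,0,0]]]'

```text
time_s: 11.63
tool_pos: [0.4748, 0.0428, 0.1769]
ee_rot: [0.001, -0.036, 0.999, -0.0]
force: [1.0, -0.1, -0.4]
gripper_width: 0.004
```

Request:
step_arm --moves '[[[30,20,0],[0,0,0]],[[60,50,0],[0,0,0]],[[60,90,0],[0,0,0]],[[60,130,0],[0,0,0]],[[60,160,0],[0,0,0]]]'

```text
time_s: 12.05
tool_pos: [0.4026, 0.2001, 0.1751]
ee_rot: [0.0, -0.035, 0.999, 0.0]
force: [0.3, 0.2, -0.2]
gripper_width: 0.001
```

Request:
step_arm --moves '[[[0,20,0],[0,0,0]],[[0,40,0],[0,0,0]],[[0,40,0],[0,0,0]],[[0,40,0],[0,0,0]],[[0,40,0],[0,0,0]]]'

```text
time_s: 12.47
tool_pos: [0.4006, 0.2377, 0.1745]
ee_rot: [-0.0, -0.036, 0.999, -0.0]
force: [0.0, -0.1, -0.3]
gripper_width: 0.0
```

Run:
```python
from h import *
from station import bot
t=bot.read_camera("top");s=bot.read_camera("scene")
cv2.imwrite("pics/t5.png",cv2.resize(np.ascontiguousarray(t["pixels"][140:300,130:430,::-1]),None,fx=2.6,fy=2.6,interpolation=cv2.INTER_CUBIC))
cv2.imwrite("pics/s5c.png",cv2.resize(np.ascontiguousarray(s["pixels"][150:310,170:400,::-1]),None,fx=3.4,fy=3.4,interpolation=cv2.INTER_CUBIC))
go(bot,[.4615,.0427,.034],.07)
```

```text
pos [0.4008 0.2373 0.1746] shift [ -46.9 -198.3  140.7] turn [-0.02 -0.02  0.  ] F [-0.04  0.08  0.13] t 12.57 g 0.001447704821064644
```

View pics/t5.png

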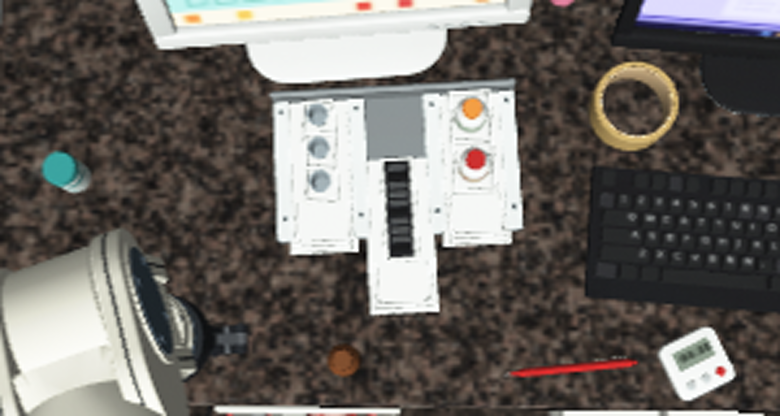

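View pics/s5c.png

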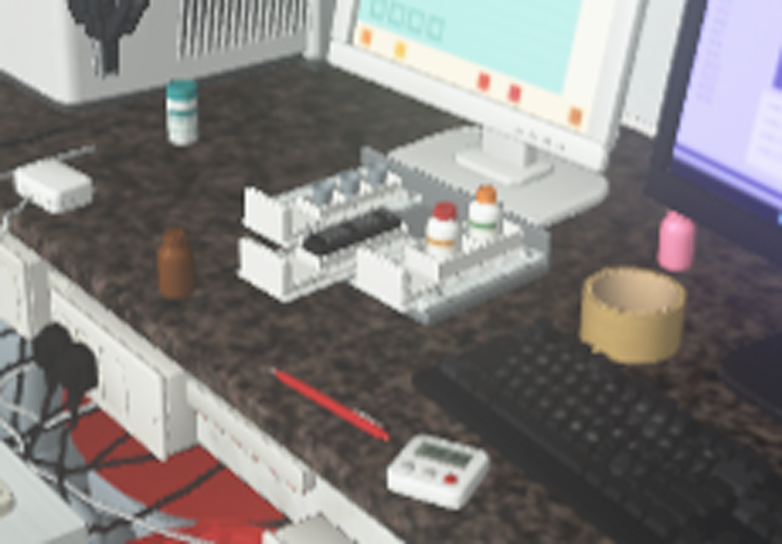

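Run:
```python
from h import *
from station import bot
t=bot.read_camera("top")
p=plane(t,[((u+.5)/2.6-.5+130,(v+.5)/2.6-.5+140) for u,v in [(291,254),(358,251),(370,314),(438,311),(444,245),(511,243)]],.0185)
u=np.array([np.cos(.07),np.sin(.07),0])
print(np.round(p@u,4))
```

```text
[0.5148 0.5138 0.4443 0.4432 0.5148 0.5126]
```

```bash
python3 -c "
from station import bot
print(bot.hand_in())"
```

```text
the job is handed in; nothing more can be done
None
```

I pushed the tray with the two bottles home first. Then I hooked the shut fingertips behind the lip of the black-rack tray (the middle lane) and drew it out to its stop. The job is handed in at about 12.6 s; no verdict is reported.

- **Bottle tray:** the push took about 2 N until the tray reached its stop, where the force rose to about 11 N. In the last top view its front lines up with the shut cup tray to within about 1 mm.
- **Rack tray:** the pull took roughly 1.5–3 N. At the stop the force again rose to about 11 N and the tray did not move further. In the last top view its front stands about 70 mm out from its neighbours.
- **Everything else:** in the last views the bottles and cups are upright and the rack is in its tray. The cup tray is shut, and the timer, vial and tape roll look undisturbed. The arm is clear of everything.

One early measurement paired a picture with a camera pose from slightly later, while the arm was still settling, and was off by about 3 mm. I measured again before touching anything, and no later check failed or disagreed.

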